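# Slide a mask blank out over the ledge for edge inspection

## Robot

A 6-joint arm with a two-finger parallel gripper is mounted at the origin on the work surface. World frame = base frame: x ahead of the robot, y to its left, z up, the work surface at z = 0. Lengths are in m, angles in rad, forces in N, time in s.
With the tool pointing down it reaches from about 0.3 to 0.85 m from the base axis. Payload 5.4 kg.
Tool frame: the origin (TCP) lies at the very end of the fingers, on their centre line; the grasp point (between the pads) lies manip.grasp_offset behind it (manip.grasp_offset is the distance from the TCP to the grasp point, in m); z points along the fingers, y is the line along which they close (so a half turn about z gives the same grasp; the last joint's range is limited). The gripper opens to 85 mm and grips with 20 to 120 N. Pads are 22 mm wide; open, the fingers measure 114 mm over their backs; the gripper's body (76 mm by 85 mm) begins 54 mm behind the grasp point. The pads swing forward as they close: fully open they stand 13 mm farther back than shut.
Start: joints at [-1.439, 0.158, 1.597, -0, 1.386, -0.21], TCP at [0.193, -0.542, 0.231] pointing down, gripper open.
Joint ranges: [-2.91, 2.91], [-0.94, 2.29], [0.18, 2.7], [-1.29, 4.43], [0.17, 2.64], [-3, 3]. Speed limits (rad/s): [2.57, 2.57, 3.14, 3.14, 3.14, 3.14].

## Interface

Orientations are given as a rotation vector (axis times angle).
In Python, from bench import manip gives the robot as it stands. The module is installed in compiled form; this text tells all that it offers. Calls block until the motion is done:
- manip.move_pose(position, orientation): joint-space move of the TCP to a pose.
- manip.move_linear(position, rotation=None, rate=0.15, max_force=None): straight line of the TCP; rotation=None keeps the orientation; rate is the mean speed in m/s. With max_force (N) it stops when the force on the tool has changed by that much, and returns True; else False.
- manip.movej(angles): joint-space move.
- manip.gripper_to(opening): opening from 0.0 (shut) to 1.0 (fully open); the grip force is fixed at half the most; returns when the fingers have stopped.
- manip.wait(seconds).
- manip.solve_ik(position, orientation): joint angles nearest the present ones, or None.
- manip.get_state(): the state.
- manip.grab_frame(name): name is "scene" or "top" or "wrist"; returns (picture, depth): 420x560x3 uint8, red, green, blue; 420x560 float32, m along the optical axis (not along the pixel's ray), 0 where there is no reading.
- manip.calibration(name): a dict with "fx", "fy", "cx", "cy" (pixels), "xyz" and "rotation" of the camera in the world; the wrist camera has in their place "hand_eye" (4x4, takes a point from camera to tool coordinates, whose origin is the TCP and whose axes are the flange's). Camera axes: x right, y down, z forward; pixel columns grow to the right and rows downward; lengths in m; the calibration is good to about 2 mm. A picture is of the moment at which its call begins: read the wrist's pose just before it. calibration takes no time and is no camera call.
A pose or a line that the arm cannot do raises manip.IKError and nothing moves.
- manip.finish_job(): hands the job in; it is judged then, once.
Trained networks look in the newest picture that a camera, given by its name, has taken for a name from the list of things; names that differ only in an ending like _2 or _b are one class to them, and where a whole thing is asked for, a point or a joint stands for the part that bears it (a point fixed in the world has none). Each returns a list of dicts, best first, with "p" (0 to 1); they miss things now and then, are a little off and sometimes report something else, mostly with a low value. They report only what shows in the picture. A call takes as long as a camera call. They do not tell look-alikes from the thing itself.
- manip.cut_out(target, camera): "pixels" (420x560 bool, what is visible of it) and "rect" ([centre column, centre row, width, height] in pixels, round what is visible of it).
The state is a dict: "t": time; "q": joint angles; "joint_velocities": joint speeds; "tau": joint torques, N m; "tool_pos": TCP position; "tool_rot": TCP orientation; "force": force on the tool from outside, world axes, zero at the start; "ft_torque": the same for the moment, N m; "opening": opening from 0.0 (shut) to 1.0 (fully open); "grip_force": force on a finger pad.
Only numpy, scipy, OpenCV 4.12 (cv2) and the standard library are available. Lean on these libraries where they do the work, as an engineer would, in place of code of your own. Each camera call takes 0.05 s, during which the arm holds its last target. There are 200 camera calls.

## Task

On the edge-inspection station, push the square glass plate flush against the white fence behind it and along the fence, until about 40 mm of it hangs out over the open end of the ledge in front of the camera, lying still and flat. Only push it with the fingers where it lies: do not lift or tip it, do not touch the camera, and leave everything else where it is.

Things in the scene. Friction and masses are not known exactly. Their poses are not given: they have to be found in the camera images.
- station: Edge-inspection station, fixed: aluminium ledge block on a thin black base. Origin on the table; x points away from the robot to the fence, y along the ledge, z up; yaw within 0.15 rad of the world's. Ledge top: flat, z = 62 mm, x = -105 to +80 mm, y = -150 (open end, to the robot's right) to +190 mm. Fence: white bar along the far side, face at x = +80 mm, 15 mm thick, top at z = 74 mm.
- edge_camera: Camera on the station's base, looking along +y at the ledge's open end: black lens with a ring light 64 mm across, white body. Axes as the station's, origin 12 mm above the station's. In the station frame it fills x = -33 to +42 mm, y = -397 to -274 mm, up to z = 97 mm. Not to be touched.
- ledge_end (a point): Point on the top edge of the ledge's open end, at x = 0, y = -150 mm, z = 62 mm of the station frame; same axes. Beyond it (-y) is a free drop of 50 mm to the base.
- plate: The plate to push: dark, shiny, square glass mask blank, 152 x 152 x 6.35 mm, about 0.32 kg, loose on the ledge top (friction about 0.6). At the start wholly on the ledge, up to 22 mm off the fence and up to 0.15 rad askew. Origin: centre of its underside; z up; sides parallel to its x (to the fence) and y (along the ledge).
- plate_edge (a point): Middle of the plate's leading end face (76 mm from its centre along its own -y, half-way up its thickness): this is the edge that has to hang out beyond the ledge's open end. Same axes as the plate.
- plate_side (a point): Middle of the plate's side that faces the fence (76 mm from its centre along its own +x, half-way up its thickness): this has to touch the fence. Same axes as the plate.
- loupe: Black stand loupe, 38 mm in diameter, 42 mm tall, standing loose on the ledge near its closed (+y) end; leave alone. Origin: centre of its underside.
- lens_cap: Black lens cap, a disc 42 mm in diameter and 11 mm thick, lying loose on the station's base between the ledge's open end and the camera, below the overhang (base top at z = 12 mm); leave alone. Origin: centre of its underside.
- pot_foam: Round pink and white wafer pot with a pink foam disc on top, 116 mm in diameter, 62 mm tall, loose on the table to the left; leave alone. Origin: centre of its underside.
- pot_lid: Round pink and white wafer pot with a flat white lid, 116 mm in diameter, 48 mm tall, loose on the table to the left; leave alone. Origin: centre of its underside.
- wafer_box: Frosted plastic wafer carrier box, 148 x 162 x 116 mm, loose on the table to the right; leave alone. Origin: centre of its underside.
- pen: Black marker pen, 140 mm long, 15 mm thick, lying on the table in front of the ledge; leave alone. Origin: at its middle, underside; its length lies along its x axis.
- tweezers: Steel wafer tweezers, 144 mm long, 12 mm high, lying on the table in front of the camera; leave alone. Origin: at their middle, underside; their length lies along their x axis.
Mind the look-alikes: they are no part of the job. Of the things that look like the plate, the smallest one is meant.

How it is judged:
At the end, for the whole second after the job is handed in: The plate's leading end hangs 28 to 52 mm past the open end of the ledge (40 mm, give or take 12); its far side is against the fence within 3 mm and parallel to it within 0.035 rad (2 degrees); it lies flat on the ledge (tilt under 0.03 rad, height within 2.5 mm) and is at rest (under 10 mm/s) (y of plate_edge in the frame of station between -0.202 and -0.178 m and x of plate_side in the frame of station above 0.077 m and angle between the x axis of plate and the x axis of station, either way round below 0.035 rad and angle between plate's own z axis and vertical below 0.03 rad and z of plate in the frame of station between 0.06 and 0.0645 m and linear speed of plate below 0.01 m/s); the robot touches nothing.
It fails at once if the plate is lifted off the ledge by more than 6 mm (z of plate in the frame of station above 0.068 m).
It fails at once if the plate is tipped by more than 0.08 rad or falls off the ledge (angle between plate's own z axis and vertical above 0.08 rad or z of plate in the frame of station below 0.05 m).
It fails at once if the camera is touched (over 1 N) (contact force between edge_camera and anything else above 1 N).
It fails at once if the loupe, lens cap, a pot, the wafer box, the pen or the tweezers are moved by more than 15 mm (distance of any of loupe, lens_cap, pot_foam, pot_lid, wafer_box, pen, tweezers from where it was at the start of the episode above 0.015 m).
It also fails if it takes over 43 s, if anything falls off the work surface, if the arm or the gripper's body presses on something with over 40 N, if the wrist force passes 120 N, or if a joint passes its speed limit or range.

## Working session

There is one attempt and no reset: what is moved stays moved. The work goes in short steps, each a Python script; the robot and the scene stay as the last script left them, time stands still between calls to the robot, and variables do not carry over. Pictures are saved under pics/ and viewed, at most 10 in all, crops included, and the job is handed in when it is done.

```bash
mkdir -p pics; cat > h.py <<'E'
import numpy as np, cv2
from scipy.spatial.transform import Rotation as R
from bench import manip
def rot(r):
    r=np.array(r,float)
    return r if r.shape==(3,3) else R.from_rotvec(r.ravel()).as_matrix()
def campose(n):
    c=manip.calibration(n)
    if 'hand_eye' in c:
        s=manip.get_state();T=np.eye(4);T[:3,:3]=rot(s['tool_rot']);T[:3,3]=s['tool_pos']
        return c,T@np.array(c['hand_eye'])
    T=np.eye(4);T[:3,:3]=rot(c['rotation']);T[:3,3]=c['xyz'];return c,T
def rays(c,T,uv):
    uv=np.atleast_2d(uv).astype(float)
    d=np.c_[(uv[:,0]-c['cx'])/c['fx'],(uv[:,1]-c['cy'])/c['fy'],np.ones(len(uv))]
    return d@T[:3,:3].T
def atz(c,T,uv,z):
    d=rays(c,T,uv);return T[:3,3]+d*((z-T[2,3])/d[:,2])[:,None]
def cloud(c,T,D):
    v,u=np.mgrid[:D.shape[0],:D.shape[1]]
    d=rays(c,T,np.c_[u.ravel(),v.ravel()]);P=T[:3,3]+d*D.reshape(-1,1);P[D.ravel()==0]=np.nan
    return P.reshape(*D.shape,3)
def proj(c,T,P):
    p=(np.atleast_2d(P)-T[:3,3])@T[:3,:3];return np.c_[p[:,0]/p[:,2]*c['fx']+c['cx'],p[:,1]/p[:,2]*c['fy']+c['cy']]
E
python3 - <<'E'
from h import *
for n in ['top','scene']:
    c,T=campose(n);I,D=manip.grab_frame(n);print(n,c['fx'],T.round(3).tolist())
    np.savez(n+'.npz',I=I,D=D)
    cv2.imwrite(f'pics/{n}.png',I[:,:,::-1])
    for k in ['plate','station','edge_camera','loupe','lens_cap']:
        for r in manip.cut_out(k,n):
            P=cloud(c,T,D)[r['pixels']]
            print(k,round(r['p'],2),np.round(r['rect']),np.nanmedian(P,0).round(3),np.isnan(P[:,0]).mean().round(2))
print(manip.get_state()['tool_rot'],manip.grasp_offset)
E
```

```text
top 408.1649116458289 [[-0.023, -0.995, 0.093, 0.328], [-1.0, 0.021, -0.024, -0.013], [0.022, -0.094, -0.995, 1.456], [0.0, 0.0, 0.0, 1.0]]
plate 0.94 [193. 279.  77.  83.] [0.252 0.245 0.008] 0.0
plate 0.69 [336. 259.  78.  80.] [ 0.307 -0.257  0.008] 0.0
plate 0.67 [252. 179.  50.  49.] [0.587 0.036 0.068] 0.0
plate 0.37 [335. 163.  37.  19.] [ 0.641 -0.246  0.084] 0.01
station 0.58 [267. 183. 170.  74.] [0.611 0.048 0.06 ] 0.0
edge_camera 0.92 [334. 163.  37.  23.] [ 0.642 -0.25   0.083] 0.01
lens_cap 0.69 [298. 169.  20.   7.] [ 0.623 -0.126  0.022] 0.0
lens_cap 0.28 [312. 194.  37.  13.] [ 0.528 -0.121  0.009] 0.0
scene 479.92957538446115 [[-0.788, 0.448, -0.422, 1.049], [0.616, 0.588, -0.525, 0.707], [0.013, -0.673, -0.739, 1.099], [0.0, 0.0, 0.0, 1.0]]
plate 0.96 [258. 243.  77.  66.] [0.592 0.041 0.068] 0.01
plate 0.82 [395. 246.  90.  77.] [0.26  0.252 0.008] 0.01
plate 0.75 [276. 163.  67.  47.] [ 0.312 -0.248  0.008] 0.01
station 0.8 [254. 255. 189. 164.] [0.64  0.135 0.06 ] 0.0
station 0.35 [427. 339.  53.  50.] [0.438 0.504 0.059] 0.01
edge_camera 0.67 [189. 195.  37.  37.] [ 0.651 -0.232  0.079] 0.01
edge_camera 0.16 [218. 227.  12.  14.] [ 0.625 -0.122  0.022] 0.0
loupe 0.71 [318. 280.  12.  16.] [0.552 0.243 0.099] 0.0
lens_cap 0.58 [217. 226.  14.  14.] [ 0.625 -0.122  0.022] 0.0
[ 3.09582880e+00  5.34201269e-01 -7.98074268e-06] 0.0187
```

View pics/top.png

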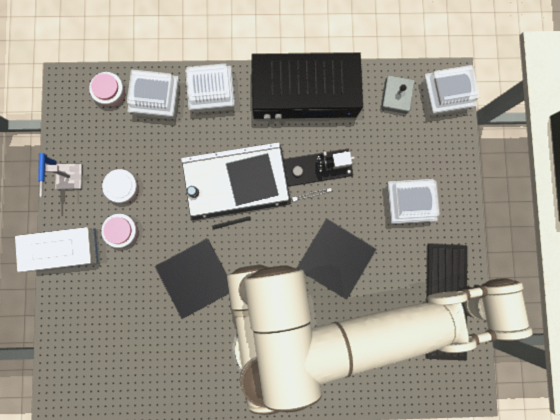

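View pics/scene.png

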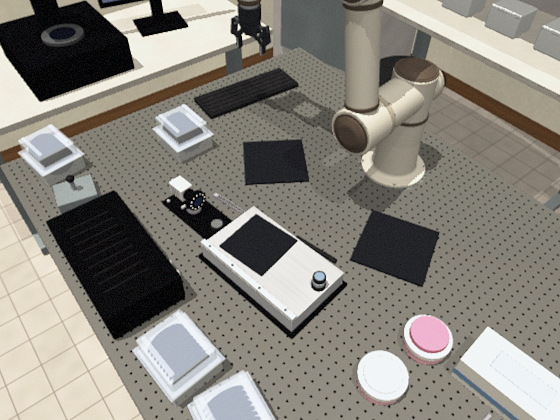

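The plate is the dark square on the white ledge: top (252,179), scene (258,243). The two look-alikes, top (193,279) and (336,259), lie on the table and appear larger. The edge camera is at (334,163), the cap at (298,169) and the loupe at (192,191). I'll take a close look from above the ledge.

```bash
python3 - <<'E'
from h import *
c=manip.calibration('wrist');print(np.round(c['hand_eye'],3).tolist(),c['fx'])
psi=0.1
rv=np.pi*np.array([np.cos(psi/2),np.sin(psi/2),0])
he=np.array(c['hand_eye']);Rt=rot(rv)
view=np.array([0.585,0.05,0.0]);
# place TCP so the optical axis hits 'view' at z=.065
z=0.36
o=Rt@he[:3,3];d=Rt@he[:3,2]
h=(z+o[2]-.065)/-d[2];p=view-o-d*h;p[2]=z;print(p)
manip.move_pose(p,rv);manip.wait(.2)
c,T=campose('wrist');I,D=manip.grab_frame('wrist');np.savez('w1.npz',I=I,D=D,T=T)
for k in ['plate','loupe','lens_cap']:
    for r in manip.cut_out(k,'wrist'):
        m=r['pixels'];P=cloud(c,T,D)[m];print(k,round(r['p'],2),np.round(r['rect']),np.nanmedian(P,0).round(4))
        if k=='plate' and r['p']>.5:
            cn=max(cv2.findContours(m.astype(np.uint8),0,1)[0],key=len)
            q=cv2.boxPoints(cv2.minAreaRect(cn));print(q.round(1).tolist(),atz(c,T,q,.06835).round(4).tolist())
cv2.imwrite('pics/w1.png',I[:,:,::-1]);print(manip.get_state()['t'])
E
```

```text
[[-0.0, -0.953, -0.304, 0.078], [1.0, 0.0, -0.0, 0.0], [0.0, -0.304, 0.953, -0.143], [0.0, 0.0, 0.0, 1.0]] 290.7857160166542
[0.64588462 0.05618119 0.36      ]
plate 0.97 [408. 314. 121.  81.] [ 0.3443 -0.1755  0.0099]
[[405.6000061035156, 283.79998779296875], [415.20001220703125, 271.79998779296875], [471.1000061035156, 316.70001220703125], [461.3999938964844, 328.70001220703125]] [[0.4652, -0.1754, 0.0684], [0.4898, -0.1863, 0.0684], [0.4103, -0.3073, 0.0684], [0.3832, -0.2976, 0.0683]]
plate 0.94 [289. 201. 105. 107.] [0.5941 0.036  0.069 ]
[[235.1999969482422, 161.60000610351562], [336.6000061035156, 148.3000030517578], [349.0, 242.0], [247.5, 255.39999389648438]] [[0.6465, 0.1264, 0.0684], [0.6811, -0.0217, 0.0684], [0.5331, -0.0654, 0.0684], [0.4925, 0.0982, 0.0684]]
plate 0.72 [170. 326. 129.  80.] [0.2761 0.1789 0.0098]
[[167.3000030517578, 304.29998779296875], [200.5, 286.20001220703125], [236.10000610351562, 351.6000061035156], [203.0, 369.6000061035156]] [[0.3831, 0.2326, 0.0683], [0.4256, 0.1751, 0.0684], [0.2909, 0.1068, 0.0684], [0.2413, 0.1677, 0.0683]]
loupe 0.68 [158. 223.  30.  31.] [0.5521 0.2316 0.1037]
lens_cap 0.8 [387. 185.  24.  24.] [ 0.6248 -0.1239  0.0237]
lens_cap 0.4 [242. 263.  75.  19.] [0.4456 0.117  0.0123]
3.6833
```

View pics/w1.png

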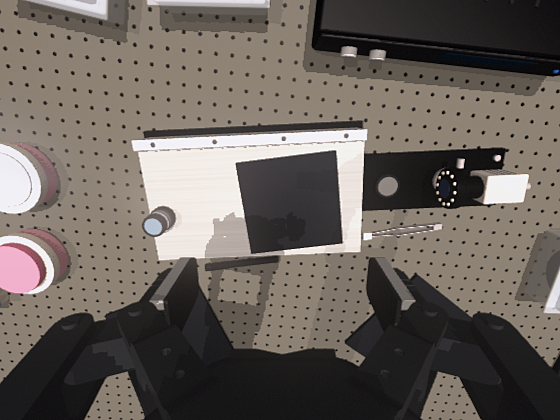

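The wrist view shows the plate at (289,201) on the ledge. The fence is at rows 125–148, the open end at column ~363, the cap at (387,185) and the loupe at (158,223). Next I fit the station and plate outlines in metric space.

```bash
cat >> h.py <<'E'
def fit(T,c,I,D):
    """station (origin xy, yaw) from depth; plate outline from its mask: (centre xy, yaw) in world"""
    P=cloud(c,T,D)
    m=(P[...,2]>.05)&(P[...,2]<.082)&(abs(P[...,0]-.59)<.16)&(abs(P[...,1]-.06)<.25)
    m=m.astype(np.uint8);n,l,s,_=cv2.connectedComponentsWithStats(m);i=1+np.argmax(s[1:,4]);b=l==i
    return P,b
def boxes(P,b):
    q=P[b][:,:2].astype(np.float32);return cv2.minAreaRect(q*1000)
def platefit(T,c,masks):
    for m in masks:
        cn=max(cv2.findContours(m.astype(np.uint8),0,1)[0],key=len)[:,0]
        w=atz(c,T,cn,.06835)[:,:2].astype(np.float32)*1000
        r=cv2.minAreaRect(w)
        if 140<min(r[1])<max(r[1])<170 and np.hypot(*(np.array(r[0])-[590,30]))<80: return r
E
python3 - <<'E'
from h import *
f=np.load('w1.npz');I,D,T=f['I'],f['D'],f['T'];c=manip.calibration('wrist')
P,b=fit(T,c,I,D);print('block',boxes(P,b))
print('ledge z',np.nanmedian(P[b][:,2]))
r=manip.cut_out('plate','wrist')
print('plate',platefit(T,c,[x['pixels'] for x in r]))
# lines: rectify ledge plane & look
yaw=0.1
W=np.array([[x,y] for x,y in [(.72,.24),(.72,-.12),(.44,-.12),(.44,.24)]])
px=proj(c,T,np.c_[W,np.full(4,.062)]).astype(np.float32)
dst=np.float32([[0,0],[720,0],[720,560],[0,560]])
cv2.imwrite('pics/rect.png',cv2.warpPerspective(I,cv2.getPerspectiveTransform(px,dst),(720,560))[:,:,::-1])
E
```

```text
block ((589.6141357421875, 93.80567169189453), (200.5914306640625, 339.7911376953125), 8.295684814453125)
ledge z 0.06366569708992184
plate ((588.804931640625, 36.03913879394531), (155.2129669189453, 153.20204162597656), 12.436777114868164)
```

View pics/rect.png

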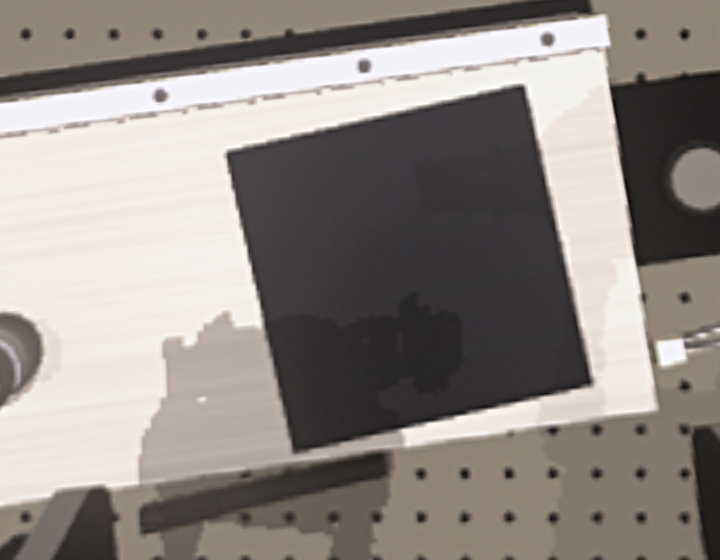

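The block measures 200.6 × 339.8 mm, against 200 × 340 expected, so the station fit is good. The plate is about 18 mm short of its fence position and 4° askew. I'll touch down between plate and loupe to get the fingertip height, then push along -y with the fingers open for two contacts.

```bash
cat >> h.py <<'E'
YAW=np.radians(8.2957);RS=np.array([[np.cos(YAW),-np.sin(YAW)],[np.sin(YAW),np.cos(YAW)]])
O=np.array([.5896,.0938])-RS@[-.005,.020]
def S(x,y,z): return np.r_[O+RS@[x,y],z]
def inS(p): return RS.T@(np.array(p[:2])-O)
def down(psi): return np.pi*np.array([np.cos(psi/2),np.sin(psi/2),0])
E
python3 - <<'E'
from h import *
best=[]
q0=np.array(manip.get_state()['q'])
for s in (1,-1):
    q=manip.solve_ik(S(-.014,.09,.2),down(YAW+s*np.pi/2));print(s,None if q is None else np.round(q,2))
    if q is not None: best.append((abs(np.array(q)-q0).max(),s))
s=min(best)[1];rv=down(YAW+s*np.pi/2)
manip.move_pose(S(-.014,.09,.15),rv)
manip.move_linear(S(-.014,.09,.07),rate=.08)
hit=manip.move_linear(S(-.014,.09,.04),rate=.015,max_force=3)
st=manip.get_state();print(hit,st['tool_pos'],st['force'],st['opening'],st['t'])
z=st['tool_pos'][2]
p=S(-.014,.09,z+.0022);manip.move_linear(p,rate=.05)
open('z.txt','w').write(str(p[2]))
c,T=campose('wrist');I,D=manip.grab_frame('wrist');cv2.imwrite('pics/w2.png',I[:,:,::-1])
E
```

```text
1 [ 0.07  0.23  1.58 -0.    1.33 -0.07]
-1 None
True [0.57057872 0.16177361 0.0488628 ] [-0.5574347  -0.62156189  4.45439457] 0.99972792779609 7.5
```

View pics/w2.png

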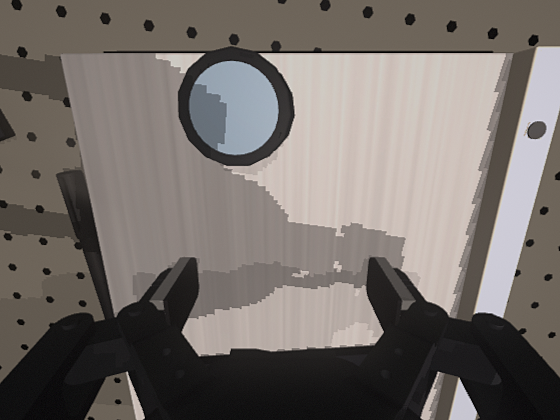

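The fingers are over bare ledge at (180,290) and (390,290), clear of the loupe at (236,105). Contact came at TCP z = 48.9 mm, where about 49 was expected. Now the push along -y.

```bash
python3 - <<'E'
from h import *
z=float(open('z.txt').read())
def say(k): s=manip.get_state();print(k,inS(s['tool_pos']).round(4),np.round(s['tool_pos'][2],4),np.round(s['force'],1),s['t'])
print(manip.move_linear(S(-.014,-.027,z),rate=.04,max_force=12));say('pushed')
manip.move_linear(S(-.014,-.005,z),rate=.06)
manip.move_linear(S(-.014,-.005,.15),rate=.12)
rv=down(YAW)
manip.move_pose(S(-.09,-.09,.27),rv);manip.wait(.2)
c,T=campose('wrist');I,D=manip.grab_frame('wrist');cv2.imwrite('pics/w3.png',I[:,:,::-1]);say('view')
for x in manip.cut_out('plate','wrist'):
    cn=max(cv2.findContours(x['pixels'].astype(np.uint8),0,1)[0],key=len)[:,0]
    r=cv2.minAreaRect(atz(c,T,cn,.06835)[:,:2].astype(np.float32)*1000)
    print(x['p'],r,inS(np.array(r[0])/1000).round(4))
E
```

```text
False
pushed [-0.014  -0.0269] 0.051 [-0.9  1.9 -0. ] 10.875
view [-0.09   -0.0898] 0.2696 [ 0.6  0.2 -0.1] 13.8583
0.85 ((593.794189453125, -41.37005615234375), (151.98272705078125, 152.0255889892578), 8.343342781066895) [-0.0204 -0.1144]
0.81 ((334.0981750488281, 220.01614379882812), (113.54149627685547, 183.6501922607422), 27.058218002319336) [-0.2396  0.1818]
0.65 ((407.8145751953125, -254.42657470703125), (181.58297729492188, 50.171966552734375), 57.857601165771484) [-0.2351 -0.2984]
```

View pics/w3.png

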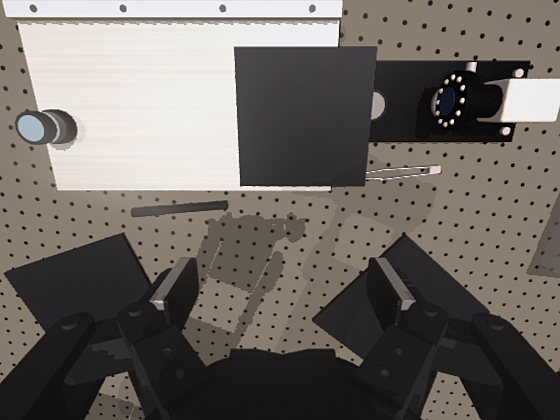

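The plate is square to the station. Its centre is at (-20, -114) mm, so the overhang is 40 mm and the fence gap about 24 mm. Now the push to the fence, centred on the plate.

```bash
python3 - <<'E'
from h import *
z=float(open('z.txt').read());y=-.114
def say(k): s=manip.get_state();print(k,inS(s['tool_pos']).round(4),np.round(s['tool_pos'][2],4),np.round(s['force'],1),s['t'])
manip.move_pose(S(-.132,y,.12),down(YAW))
manip.move_linear(S(-.132,y,z),rate=.1);say('down')
print(manip.move_linear(S(-.090,y,z),rate=.04,max_force=12));say('near')
print(manip.move_linear(S(-.074,y,z),rate=.02,max_force=8));say('pushed')
manip.move_linear(S(-.125,y,z),rate=.06)
manip.move_linear(S(-.125,y,.12),rate=.12)
manip.move_pose(S(-.09,-.09,.27),down(YAW));manip.wait(.2)
c,T=campose('wrist');I,D=manip.grab_frame('wrist');cv2.imwrite('pics/w4.png',I[:,:,::-1]);say('view')
for x in manip.cut_out('plate','wrist'):
    cn=max(cv2.findContours(x['pixels'].astype(np.uint8),0,1)[0],key=len)[:,0]
    r=cv2.minAreaRect(atz(c,T,cn,.06835)[:,:2].astype(np.float32)*1000)
    if r[0][0]>500: print(x['p'],r,inS(np.array(r[0])/1000).round(4))
E
```

```text
down [-0.1313 -0.1143] 0.0518 [1.3 0.5 1.4] 15.425
False
near [-0.0899 -0.114 ] 0.051 [-2.9  0.4  2.1] 16.625
True
pushed [-0.0835 -0.1137] 0.0504 [0.  0.3 0.2] 17.1167
view [-0.0909 -0.0899] 0.2681 [ 0.5 -0.6 -0.4] 19.575
0.82 ((618.4908447265625, -37.392669677734375), (150.9419708251953, 151.9728240966797), 8.282302856445312) [ 0.0047 -0.114 ]
```

View pics/w4.png

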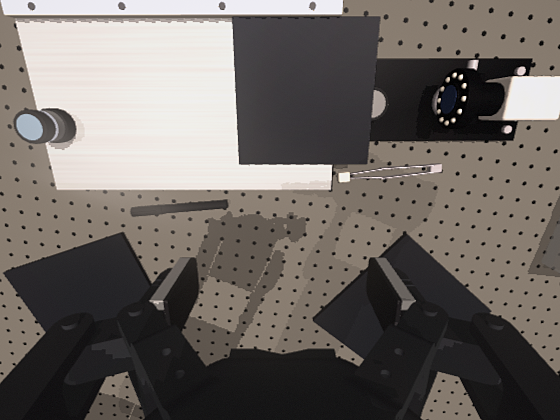

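The plate lies flush to the fence at row 16. Its centre is at (4.7, -114) mm, target (4, -114), with yaw equal to the station's. The loupe, cap and tweezers look unmoved, so I hand it in.

```bash
python3 -c "
from bench import manip
print(manip.finish_job())"
```

```text
the job is handed in; nothing more can be done
None
```

The job is handed in: on my last camera measurement the plate lies flush against the fence, square to it and overhanging the open end by about 40 mm, after about 20 s of the 43 s allowed; the judge's result was not shown.

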